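# Draw the long filling knife out of the half-covered case

### The arm

A 6-joint arm with a two-finger parallel gripper is mounted at the origin on the work surface. World frame = base frame: x ahead of the robot, y to its left, z up, the work surface at z = 0. Lengths are in m, angles in degrees, forces in N, time in s.
With the tool pointing down it reaches from about 0.4 to 0.825 m from the base axis. Payload 7 kg.
Tool frame: the origin (TCP) lies midway between the tips of the shut fingers; the grasp point (between the pads) lies ctrl.tcp_to_grasp behind it (ctrl.tcp_to_grasp is the distance from the TCP to the grasp point, in m); y points along the fingers, z is the direction in which the jaws open and shut, and the axes are right-handed (so a half turn about y gives the same grasp; the last joint's range is limited). The gripper opens to 88 mm and grips with 3 to 60 N. Pads are 19 mm wide; open, the fingers measure 130 mm over their backs; the gripper's body (78 mm by 193 mm) begins 47 mm behind the grasp point.
Start: joints at [16.507, 20.546, 0.682, 0, -70.136, -16.507], TCP at [0.675, -0, 0.227] pointing down, gripper open.
Joint ranges: [-176.03, 176.03], [-82.01, 121.73], [-58.28, 71.71], [-173.87, 95.51], [-174.79, -0.11], [-173.66, 173.66]. Speed limits (degrees/s): [136.94, 136.94, 172.46, 180, 180, 180].

### API

Orientations are given as [roll, pitch, yaw] about the fixed x, y, z axes, in that order (R = Rz(yaw) Ry(pitch) Rx(roll)).
In Python, from plant import ctrl, snapshot, silhouettes gives the robot as it stands.
- The arm moves only by the shell command python3 -m pendant 'ROWS'. ROWS is JSON, a list that holds one entry, the list of rows, each a list of 7 numbers: the shift along the tool's x, y, z in cm, then the turn, a rotation vector about the tool's x, y, z in degrees, then the opening, from 0 (shut) to 1 (fully open). In form: [[[x, y, z, rx, ry, rz, hand], ...]]. A call has 1 to 12 rows; each row shifts and turns the commanded pose from where the row before left it, along the tool's axes as they then stand; what a row does not reach is not made up. A row lasts 1/12 s, in which the tool goes at most 41.7 mm and 7.16 degrees, less where a joint would pass 70% of its speed; a pose out of reach is approached as far as the arm can. A call with a gripper value outside its range is refused whole. The fingers move at their own pace and stop on an object; the grip force is fixed at half the most. Time passes only in rows, so rows that do not move let the fingers close. It gives the time, the measured TCP pose, the force and the opening at its end, in the units of the state.
- ctrl.get_obs(): the state, without advancing time (a new reading comes with each control period).
- snapshot(name): name is "scene" or "side" or "wrist"; returns a dict with "image" (400x640x3 uint8, red, green, blue), "camera_matrix" (3x3 intrinsics, pixels), "eye" and "orientation" of the camera in the world; the wrist camera has in their place "mount" (4x4, takes a point from camera to tool coordinates, whose origin is the TCP and whose axes are the tool frame's). Camera axes: x right, y down, z forward; pixel columns grow to the right and rows downward; lengths in m; the calibration is good to about 2 mm. A picture is of the moment at which its call begins: read the wrist's pose just before it. There is no depth.
- ctrl.close_job(): hands the job in, once; it reports no verdict.
Trained networks look in a picture, given as the dict that the camera call returned (one of the last four; its "shot" number tells which), for a name from the list of things; names that differ only in an ending like _2 or _b are one class to them, and where a whole thing is asked for, a point or a joint stands for the part that bears it (a point fixed in the world has none). Each returns a list of dicts, best first, with "confidence" (0 to 1); they miss things now and then, are a little off and sometimes report something else, mostly with a low value. They report only what shows in the picture. A call takes as long as a camera call. They do not tell look-alikes from the thing itself.
- silhouettes(picture, thing): "mask" (400x640 bool, what is visible of it) and "bbox" ([left, top, width, height] in pixels, round what is visible of it).
The state is a dict: "clock": time; "joint_pos": joint angles; "qvel": joint speeds; "tau": joint torques, N m; "tool_pos": TCP position; "orientation": TCP orientation; "force": force on the tool from outside, world axes, zero at the start; "moment": the same for the moment, N m; "opening": finger opening in m.
Only numpy, scipy, OpenCV 4.12 (cv2) and the standard library are available. Lean on these libraries where they do the work, as an engineer would, in place of code of your own. Each camera call takes 0.05 s, during which the arm holds its last target.

### The job

Press the raised edge of the aluminium cover plate down until the plate sits level in the top of the green case, so that it cannot snag. Then take the long filling knife by its wooden handle, draw it out handle first and tilted through the opening that the cover leaves free, without pushing the cover up again, and finish while still gripping it, held at rest in the air, all of it at least 5 cm above the top of the case. Leave the brush, tape and other things on the bench where they are.

Things in the scene. Friction and masses are not known exactly. Their poses are not given: they have to be found in the camera images.
- case: Green open-topped case, fixed, 350 long (its x) x 150 wide (y) x 60 mm high; origin at centre of underside. Inside: floor at z 6 mm (dark), y -55 to 55, x -155 to +163 mm. The cover plate closes its -x part; the free opening runs from x = 20 to 163 mm. The cover's ledge is 54 mm high: seated, the cover is flush with the rim (60 mm).
- case_opening (a point): Centre of the free opening (143 x 110 mm) at rim height, 60 mm above the bench; axes as the case.
- cover_edge (a point): Place to press: on the top face of the loose aluminium cover plate, half-way across, 15 mm in from its raised edge (the edge at the opening, yellow stripe). x along the plate to the opening, z its normal. Two stiff brass friction pins under that edge prop it 18 mm up (tilt 0.10 rad); 6 to 10 N pressed here pushes both in and they stay in. Seated, this point is 60 mm above the bench.
- cover: The cover plate, 186 (x) x 134 (y) x 6 mm, 0.4 kg; origin at the centre of its underside. Seated, it is level with its underside 54 mm above the bench. The knife's blade lies under it; pushed from below the plate lifts out.
- knife_grip (a point): Place to grip the filling knife: axis of its wooden handle, half-way up (13 mm above its underside), 55 mm from the handle's end. x points along the knife to the handle's end (+x of the case), z up. Knife 250 mm long, 0.15 kg, lying flat on the case floor. Handle 24 wide x 26 mm high, from 65 mm behind this point to 55 ahead. Balance point about 65 mm behind it.
- knife_tip (a point): Tip of the steel blade, 195 mm behind knife_grip, mid-thickness. Blade 135 x 45 wide x 5 mm, flush with the handle's underside.
- knife_end (a point): Far end of the handle, half-way up, 55 mm ahead of knife_grip.
- knife: The same filling knife; origin at the middle of its length on its flat underside, x to the handle's end.
- brush: Bystander: paint brush lying beside the case on the robot's side, 190 mm long, under 30 mm high.
- tape: Bystander: yellow ring of tape, 96 mm across, 24 mm high, lying beyond the case.
- hammer: Bystander: hammer lying on the bench to the right.
- tin: Bystander: tin, 80 mm across, 100 mm high, on the right.
- jar: Bystander: jar with a blue cap, 72 mm across, 110 mm high, on the right.
- scraper: Bystander: spatula, 260 mm long, lying on the bench to the left.
- case_seat (a point): Where the centre of the cover plate's underside lies when it is seated: on the case, 73 mm to -x of its origin, 54 mm up; axes as the case.
There are look-alikes about, which are no part of the job. Of the things like the cover, leave any that is blue or pink; of the rest the larger one is meant.

How it is judged:
By the outcome, as a careful person would: the job done as asked, in the order asked, and still so for the second after the job is handed in, while the arm keeps its last pose, push and grip.
It also fails if it takes over 45 s, if anything falls off the work surface, if the arm or the gripper's body presses on something with over 40 N, if the wrist force passes 120 N, or if a joint passes its speed limit or range.

## Working session

There is one attempt and no reset: what is moved stays moved. The work goes in short steps, Python scripts to look and compute and a shell command to move; the robot and the scene stay as the last step left them, time stands still between calls to the robot, and variables do not carry over. Pictures are saved under pics/ and viewed, and the job is handed in when it is done.

```bash
ls; mkdir -p pics; python3 - <<'E'
from plant import ctrl, snapshot, silhouettes
import cv2
print(ctrl.get_obs(), ctrl.tcp_to_grasp)
for n in ("scene","side","wrist"):
    s=snapshot(n); cv2.imwrite(f"pics/a_{n}.png",s["image"][:,:,::-1])
    print(n,{k:v for k,v in s.items() if k!="image"})
E
```

```text
pics
{'clock': 0.0, 'joint_pos': array([ 1.65058687e+01,  2.05935009e+01,  6.32973006e-01, -1.97981415e-02,
       -7.01362194e+01, -1.65096266e+01]), 'qvel': array([-0.05919961, -0.01868471,  0.09445625,  0.00417159, -0.01147079,
        0.08409477]), 'tau': array([-8.00930356e-04, -5.82726967e+01,  2.93058443e+01,  6.99745238e+00,
        6.93249181e-03, -2.06530804e-04]), 'tool_pos': array([ 6.74501962e-01, -4.37869555e-05,  2.25594308e-01]), 'orientation': array([-8.99019521e+01,  9.65198934e-03,  8.99895075e+01]), 'force': array([-0.18443354, -0.19498845,  0.31498485]), 'moment': array([-0.02555771,  0.05136488,  0.03842253]), 'opening': 0.0878358351062608} 0.0188
scene {'camera_matrix': array([[364.11853714,   0.        , 323.5104847 ],
       [  0.        , 364.11853714, 201.04383225],
       [  0.        ,   0.        ,   1.        ]]), 'eye': array([1.39874642, 0.14711481, 0.66989352]), 'orientation': array([-1.24223189e+02,  5.99610274e-02,  1.00163708e+02]), 'shot': 1}
side {'camera_matrix': array([[390.71123844,   0.        , 319.18012749],
       [  0.        , 390.71123844, 196.13543693],
       [  0.        ,   0.        ,   1.        ]]), 'eye': array([-0.03150984, -0.63375354,  1.09070776]), 'orientation': array([-140.50141341,   -1.01296164,  -39.49139164]), 'shot': 2}
wrist {'camera_matrix': array([[310.31802226,   0.        , 318.64083542],
       [  0.        , 310.31802226, 202.34725735],
       [  0.        ,   0.        ,   1.        ]]), 'mount': array([[ 1.47370553e-03,  9.56027264e-01,  2.93274101e-01,
        -8.01429920e-02],
       [ 5.37048542e-04, -2.93275133e-01,  9.56027932e-01,
        -1.57969588e-01],
       [ 9.99998770e-01, -1.25140122e-03, -9.45634233e-04,
        -3.56962717e-04],
       [ 0.00000000e+00,  0.00000000e+00,  0.00000000e+00,
         1.00000000e+00]]), 'shot': 3}
```

View pics/a_scene.png

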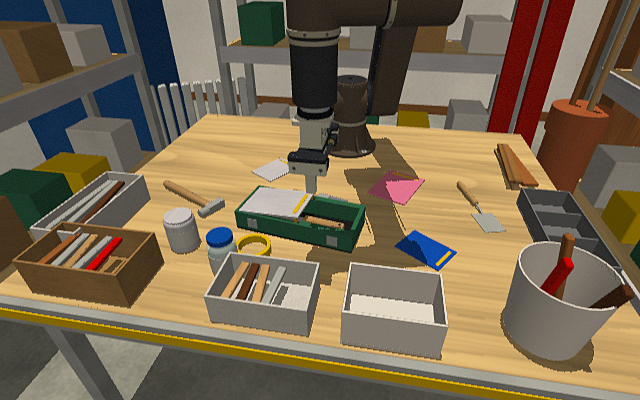

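View pics/a_side.png

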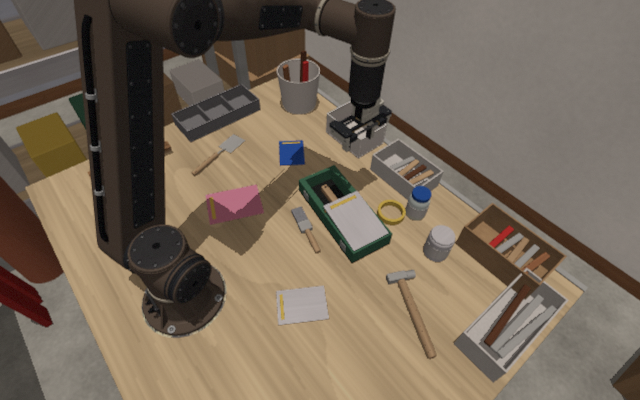

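View pics/a_wrist.png

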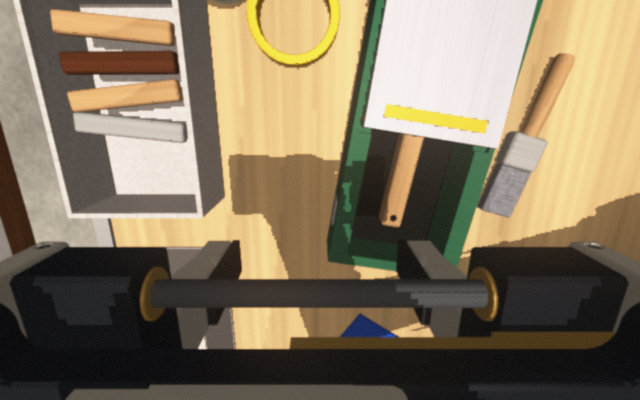

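```bash
cat > h.py <<'E'
import numpy as np, cv2
from scipy.spatial.transform import Rotation as Rn
from plant import ctrl, snapshot, silhouettes
def rot(o): return Rn.from_euler('xyz',o,degrees=True).as_matrix()
def cam(s,obs=None):
    """returns R (cam->world), t"""
    if 'mount' in s:
        R=rot(obs['orientation']); M=s['mount']
        return R@M[:3,:3], R@M[:3,3]+obs['tool_pos']
    return rot(s['orientation']), np.array(s['eye'])
def proj(P,s,c):
    R,t=c; p=(np.atleast_2d(P)-t)@R; K=s['camera_matrix']
    return np.c_[K[0,0]*p[:,0]/p[:,2]+K[0,2],K[1,1]*p[:,1]/p[:,2]+K[1,2]]
def back(uv,s,c,z):
    R,t=c; K=s['camera_matrix']
    d=np.c_[(np.atleast_2d(uv)-[K[0,2],K[1,2]])/[K[0,0],K[1,1]],np.ones(len(np.atleast_2d(uv)))]@R.T
    return t+d*((z-t[2])/d[:,2])[:,None]
E
python3 - <<'E'
from h import *
import pickle
out={}
for n in ("scene","side","wrist"):
    o=ctrl.get_obs(); s=snapshot(n); c=cam(s,o); d={}
    for th in ("case","cover","knife"):
        r=silhouettes(s,th)
        for q in r: 
            m=q['mask']; print(n,th,q['bbox'],round(q['confidence'],2),m.sum())
        d[th]=r
    out[n]=(s,c,d)
    im=s['image'][:,:,::-1].copy()
    for th,col in (("case",(255,0,255)),("cover",(0,0,255)),("knife",(255,255,0))):
        for q in d[th]:
            cs,_=cv2.findContours(q['mask'].astype('uint8'),cv2.RETR_EXTERNAL,cv2.CHAIN_APPROX_NONE)
            cv2.drawContours(im,cs,-1,col,1)
    cv2.imwrite(f"pics/b_{n}.png",im)
pickle.dump(out,open('b.pkl','wb'))
s,c,d=out['side']; cv2.imwrite('pics/c_side.png',cv2.resize(s['image'][160:265,270:440,::-1],None,fx=4.5,fy=4.5,interpolation=cv2.INTER_CUBIC))
s,c,d=out['wrist']; cv2.imwrite('pics/c_wrist.png',cv2.resize(s['image'][0:280,300:600,::-1],None,fx=2,fy=2,interpolation=cv2.INTER_CUBIC))
s,c,d=out['scene']; cv2.imwrite('pics/c_scene.png',cv2.resize(s['image'][175:260,225:375,::-1],None,fx=5,fy=5,interpolation=cv2.INTER_CUBIC))
E
```

```text
scene case [233.3, 193.3, 132.6, 62.0] 0.95 3835
scene cover [369.2, 171.8, 55.1, 36.4] 0.84 1139
scene cover [252.7, 157.0, 34.4, 25.1] 0.75 507
scene cover [396.2, 231.7, 57.7, 36.8] 0.75 1201
scene cover [240.7, 185.5, 72.2, 31.3] 0.7 1591
scene knife [286.8, 216.3, 56.4, 12.6] 0.79 260
side case [299.3, 169.4, 93.7, 89.6] 0.63 2326
side case [193.2, 136.7, 50.6, 37.9] 0.43 464
side cover [204.5, 182.1, 58.4, 40.6] 0.94 1629
side cover [280.6, 140.3, 23.1, 28.5] 0.72 620
side cover [324.9, 195.0, 63.0, 56.2] 0.66 2066
side cover [276.4, 287.3, 53.3, 33.9] 0.56 1632
side knife [323.0, 187.7, 15.7, 14.5] 0.56 137
wrist case [331.1, 1.2, 214.7, 266.1] 0.85 17859
wrist cover [340.7, 313.0, 56.6, 23.5] 0.94 715
wrist cover [365.1, 0.0, 171.6, 148.8] 0.7 20171
wrist knife [383.2, 133.3, 38.6, 93.3] 0.94 2240
```

View pics/c_side.png

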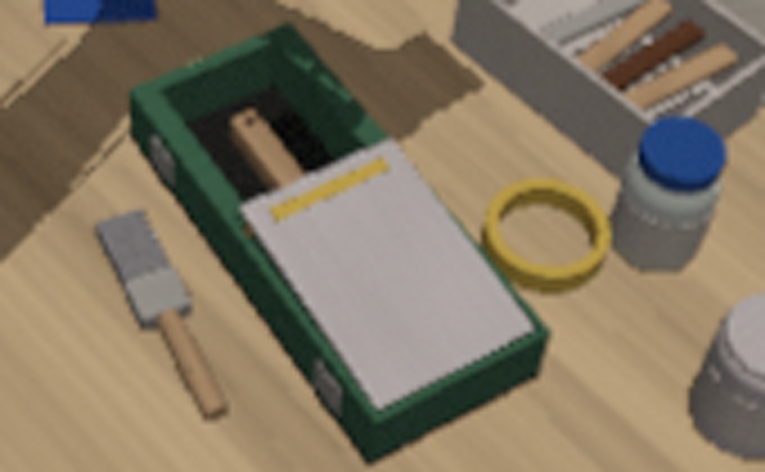

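View pics/c_wrist.png

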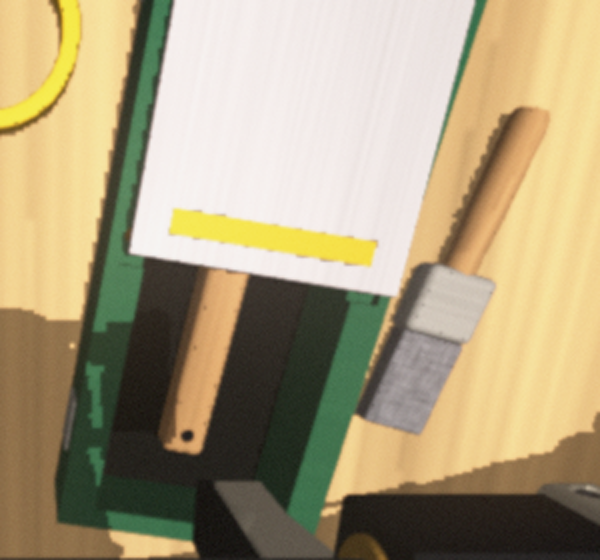

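View pics/c_scene.png

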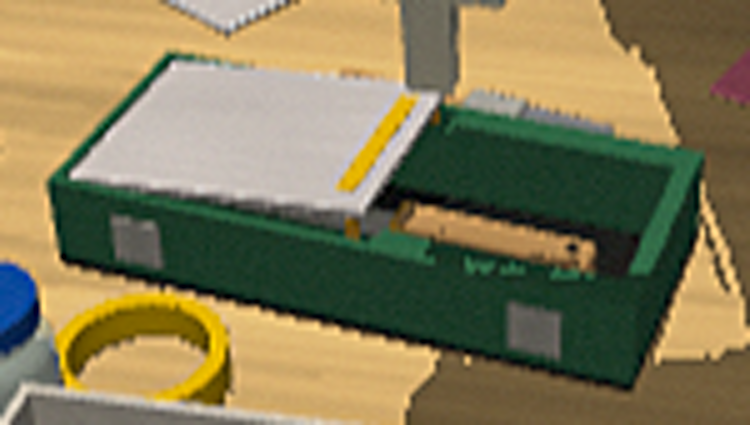

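View pics/b_wrist.png

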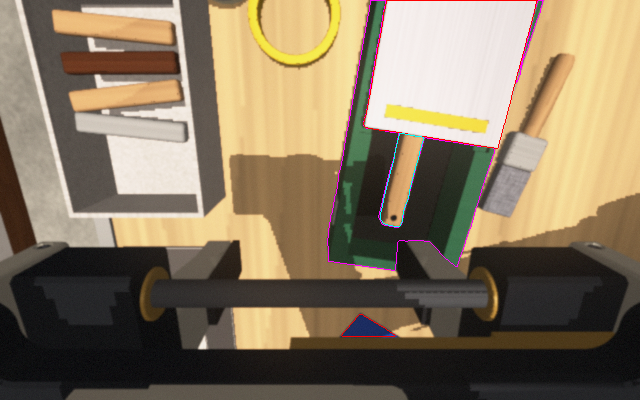

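```bash
cat > fit.py <<'E'
from h import *
import pickle
from scipy.optimize import least_squares
out=pickle.load(open('b.pkl','rb'))
C=[('scene',235.4,211,-.175,-.075,.06),('scene',259,186.4,-.175,.075,.06),('scene',365.6,206.6,.175,.075,.06),('scene',351.4,252,.175,-.075,0),('scene',238,227.4,-.175,-.075,0),
('side',299.6,181.6,.175,.075,.06),('side',334,166.2,.175,-.075,.06),('side',391.8,234.4,-.175,-.075,.06),('side',352.7,262.7,-.175,.075,0),('wrist',328.5,260,.175,-.075,.06)]
def T(p,l):
    c,s=np.cos(p[2]),np.sin(p[2]); l=np.atleast_2d(l)
    return np.c_[p[0]+c*l[:,0]-s*l[:,1],p[1]+s*l[:,0]+c*l[:,1],l[:,2]]
def res(p):
    r=[]
    for n,u,v,x,y,z in C:
        s,c,d=out[n]; r+=list(proj(T(p,(x,y,z)),s,c)[0]-[u,v])
    return np.array(r)
f=least_squares(res,[.65,-.05,1.57],loss='soft_l1')
if __name__=='__main__':
    print(f.x,np.rad2deg(f.x[2])); print(res(f.x).reshape(-1,2).round(1))
    p=f.x
    for n in ('wrist','side','scene'):
        s,c,d=out[n]; im=s['image'][:,:,::-1].copy()
        def poly(L,col): cv2.polylines(im,[np.round(proj(T(p,L),s,c)*8).astype(int)],True,col,1,cv2.LINE_AA,3)
        for z in (0,.06): poly([(a*.175,b*.075,z) for a,b in((1,1),(1,-1),(-1,-1),(-1,1))],(255,0,255))
        # cover: hinge at -x edge x=-.166, tilted .1
        ct,st=np.cos(.1),np.sin(.1)
        poly([(-.166+a*ct,b*.067,.06+a*st) for a,b in((0,1),(0,-1),(.186,-1),(.186,1))],(0,0,255))
        m=d['knife'][0]['mask']
        if n=='wrist': cv2.imwrite('pics/d_wrist.png',cv2.resize(im[0:280,300:600],None,fx=2,fy=2))
        if n=='side': cv2.imwrite('pics/d_side.png',cv2.resize(im[160:265,270:440],None,fx=4,fy=4))
        if n=='scene': cv2.imwrite('pics/d_scene.png',cv2.resize(im[175:260,225:375],None,fx=5,fy=5))
    # knife handle
    s,c,d=out['wrist']; m=d['knife'][0]['mask']
    cs=cv2.minAreaRect(np.argwhere(m)[:,::-1].astype(np.float32)); bp=cv2.boxPoints(cs); print(bp)
    W=back(bp,s,c,.032)
    ci=np.linalg.inv(np.array([[np.cos(p[2]),-np.sin(p[2])],[np.sin(p[2]),np.cos(p[2])]]))
    print(W, (ci@(W[:,:2]-p[:2]).T).T)
E
python3 fit.py
```

```text
[ 0.56219985 -0.07063269  1.41173748] 80.88659938699156
[[-1.1 -0.5]
 [-0.2 -1.8]
 [ 0.2 -1.4]
 [-0.3  1.4]
 [-0.9 -0.5]
 [-0.6 -2.1]
 [ 1.  -1.7]
 [ 1.2 -0.9]
 [-0.6  0.9]
 [ 0.3  0.7]]
[[376.47064 222.11766]
 [399.35297 130.58824]
 [423.82355 136.70589]
 [400.94122 228.2353 ]]
[[ 0.6056277   0.05314367  0.032     ]
 [ 0.58600289 -0.05516917  0.032     ]
 [ 0.55820552 -0.04846228  0.032     ]
 [ 0.57536915  0.06114084  0.032     ]] [[ 0.12909239 -0.02327483]
 [ 0.01903846 -0.02105332]
 [ 0.02125788  0.00745546]
 [ 0.132196    0.00786842]]
```

View pics/d_wrist.png

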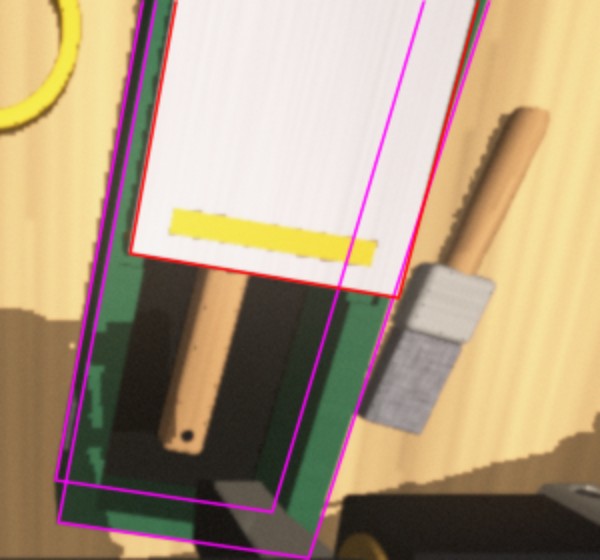

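View pics/d_side.png

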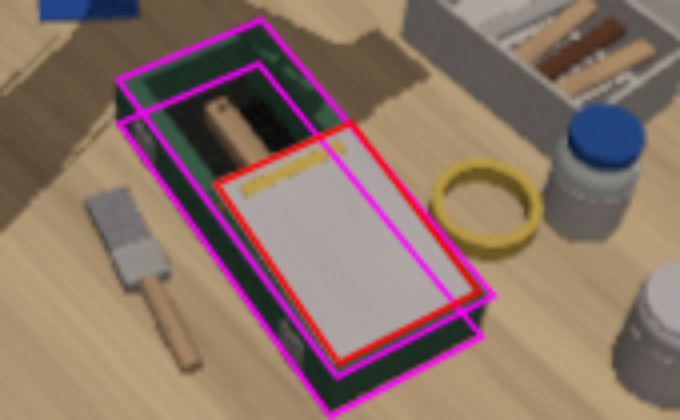

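View pics/d_scene.png

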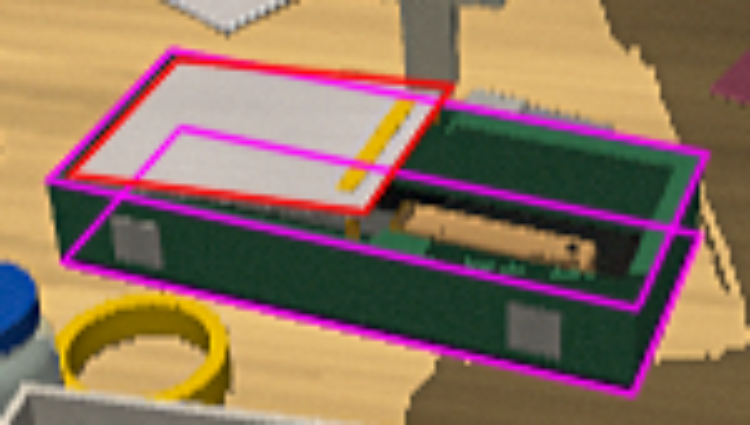

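```bash
cat >> h.py <<'E'
CP=np.array([0.5622,-0.0706]); CY=80.9
def case2w(l):
    c,s=np.cos(np.radians(CY)),np.sin(np.radians(CY)); l=np.asarray(l,float)
    return np.array([CP[0]+c*l[0]-s*l[1],CP[1]+s*l[0]+c*l[1],l[2]])
def w2case(w):
    c,s=np.cos(np.radians(CY)),np.sin(np.radians(CY)); d=np.asarray(w)[:2]-CP
    return np.array([c*d[0]+s*d[1],-s*d[0]+c*d[1],w[2]])
def st():
    o=ctrl.get_obs(); R=rot(o['orientation'])
    print('t',round(o['clock'],2),'tcp case mm',(w2case(o['tool_pos'])*1e3).round(1),'z',o['tool_pos'][2].round(4),'rpy',o['orientation'].round(2),'F',o['force'].round(1),'open mm',round(o['opening']*1e3,1))
    return o,R
def to(l):
    o,R=st(); d=R.T@(case2w(l)-o['tool_pos'])*100; print('delta tool cm',d.round(2)); 
    tx=R[:,0]; print('tool x yaw rel case',round(np.degrees(np.arctan2(tx[1],tx[0]))-CY,2),'pitch up',round(np.degrees(np.arcsin(tx[2])),2))
E
python3 -c "
from h import *
to((.004,0,.10))"
```

```text
t 0.75 tcp case mm [  87.5 -100.2  226.6] z 0.2266 rpy [-90.  -0.  90.] F [0.  0.5 0.3] open mm 87.5
delta tool cm [-6.67 12.66 11.21]
tool x yaw rel case 9.1 pitch up 0.0
```

```bash
python3 -m pendant '[[[-1.11,0,1.87,0,0,0,0],[-1.11,0,1.87,0,0,0,0],[-1.11,0,1.87,0,0,0,0],[-1.11,0,1.87,0,0,0,0],[-1.11,0,1.87,0,0,0,0],[-1.11,0,1.87,0,0,0,0],[0,2.5,0,0,3.1,0,0],[0,2.5,0,0,3,0,0],[0,2.5,0,0,3,0,0],[0,2.5,0,0,0,0,0],[0,1.5,0,0,0,0,0],[0,0,0,0,0,0,0]]]'; python3 -c "
from h import *
to((.004,0,.08))
s=snapshot('wrist');cv2.imwrite('pics/e.png',s['image'][:,:,::-1])
s=snapshot('scene');cv2.imwrite('pics/e2.png',cv2.resize(s['image'][130:260,225:375,::-1],None,fx=4,fy=4))"
```

```text
clock: 1.75
tool_pos: [0.5605, -0.0669, 0.1082]
orientation: [-89.7, 0.1, 80.9]
force: [-0.1, 0.6, -0.5]
opening: 0.0131
t 1.75 tcp case mm [  3.4   2.3 108.2] z 0.1082 rpy [-8.968e+01  8.000e-02  8.086e+01] F [-0.1  0.6 -0.5] open mm 13.1
delta tool cm [ 0.06  2.82 -0.25]
tool x yaw rel case -0.04 pitch up -0.08
```

View pics/e.png

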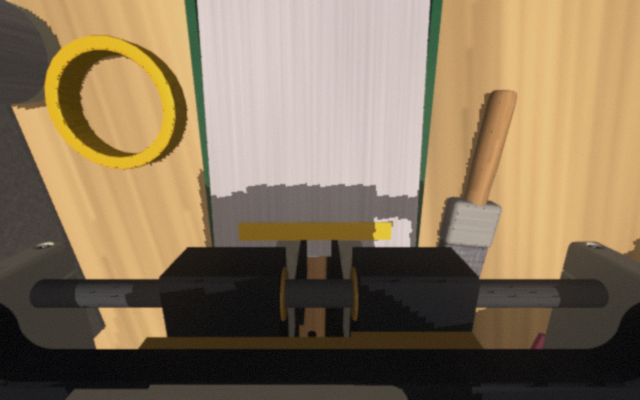

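View pics/e2.png

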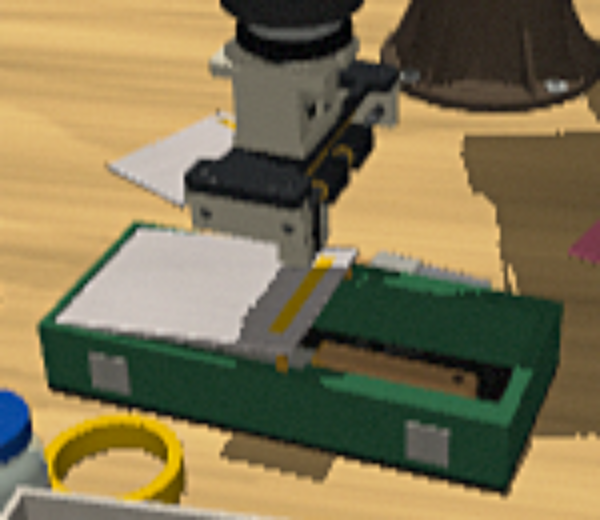

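```bash
python3 -m pendant '[[[0,0.5,-0.2,0,0,0,0],[0,0.6,0,0,0,0,0],[0,0.6,0,0,0,0,0],[0,0.4,0,0,0,0,0],[0,0.3,0,0,0,0,0],[0,0.2,0,0,0,0,0],[0,0.2,0,0,0,0,0],[0,0.1,0,0,0,0,0],[0,0,0,0,0,0,0]]]'; python3 -c "
from h import *
to((.004,0,.06))"
```

```text
clock: 2.6
tool_pos: [0.5647, -0.0669, 0.0824]
orientation: [-90.0, 0.0, 80.9]
force: [0.5, -0.1, 0.4]
opening: 0.0003
t 2.6 tcp case mm [ 4.  -1.9 82.4] z 0.0824 rpy [-8.999e+01  1.000e-02  8.090e+01] F [ 0.5 -0.1  0.4] open mm 0.3
delta tool cm [-0.    2.24  0.19]
tool x yaw rel case 0.0 pitch up -0.01
```

```bash
python3 -m pendant '[[[0,0.3,0.1,0,0,0,0],[0,0.2,0,0,0,0,0],[0,0.2,0,0,0,0,0],[0,0.2,0,0,0,0,0],[0,0.2,0,0,0,0,0],[0,0.2,0,0,0,0,0],[0,0,0,0,0,0,0]]]'
```

```text
clock: 3.18
tool_pos: [0.564, -0.0665, 0.0695]
orientation: [-90.0, -0.0, 80.9]
force: [-0.2, 2.0, 1.7]
opening: 0.0005
```

```bash
python3 -m pendant '[[[0,0.2,0,0,0,0,0],[0,0.2,0,0,0,0,0],[0,0.2,0,0,0,0,0],[0,0.1,0,0,0,0,0],[0,0,0,0,0,0,0]]]'
```

```text
clock: 3.6
tool_pos: [0.564, -0.0666, 0.0625]
orientation: [-90.0, -0.0, 80.9]
force: [0.1, 0.2, 1.6]
opening: 0.0004
```

```bash
python3 -c "
from h import *
s=snapshot('scene');cv2.imwrite('pics/f2.png',cv2.resize(s['image'][150:260,225:375,::-1],None,fx=5,fy=5))
s=snapshot('wrist');cv2.imwrite('pics/f.png',s['image'][:,:,::-1])"
```

```text
(no output)
```

View pics/f2.png

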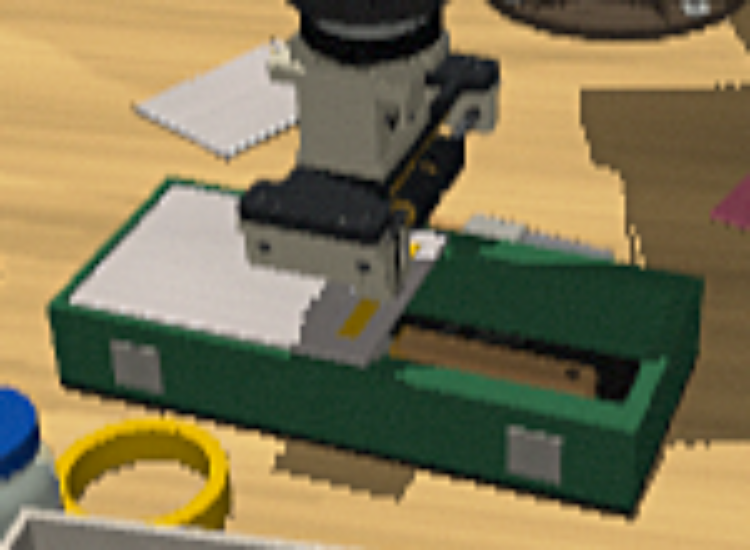

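View pics/f.png

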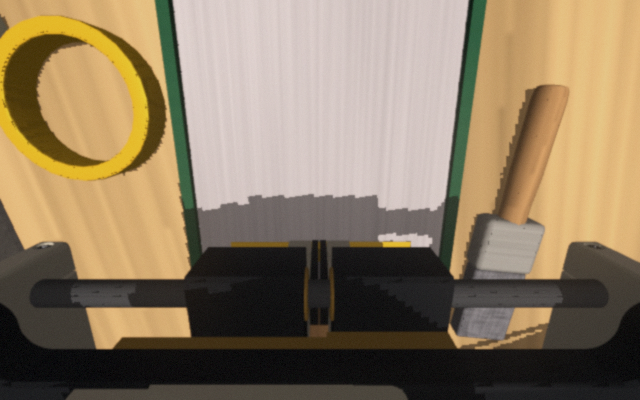

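Going down well; nearly flush. Pressing the last few millimetres.

```bash
python3 -m pendant '[[[0,0.1,0,0,0,0,0],[0,0.1,0,0,0,0,0],[0,0,0,0,0,0,0]]]';  python3 -m pendant '[[[0,0.1,0,0,0,0,0],[0,0.1,0,0,0,0,0],[0,0,0,0,0,0,0]]]'
```

```text
clock: 3.95
tool_pos: [0.5639, -0.0668, 0.0605]
orientation: [-90.0, -0.0, 80.9]
force: [-0.6, 1.7, 3.3]
opening: 0.0006
clock: 4.2
tool_pos: [0.564, -0.0668, 0.0602]
orientation: [-90.0, 0.0, 80.9]
force: [-5.5, 4.4, 18.9]
opening: 0.0007
```

```bash
python3 -m pendant '[[[0,-0.3,0,0,0,0,0],[0,-1,0,0,0,0,0],[0,-2,0,0,0,0,0],[0,-3,0,0,0,0,0],[0,-3,0,0,0,0,0.2],[0,-3,0,0,0,0,0.42],[1,-2,0,0,0,0,0.42],[1.5,0,0,0,0,0,0.42],[1.5,0,0,0,0,0,0.42],[1.5,0,0,0,0,0,0.42],[0,0,0,0,0,0,0.42],[0,0,0,0,0,0,0.42]]]'; python3 -c "
from h import *
import pickle
o,R=st()
s=snapshot('wrist');cv2.imwrite('pics/g.png',s['image'][:,:,::-1])
k=silhouettes(s,'knife'); pickle.dump((s,cam(s,o),k),open('g.pkl','wb'))
for q in k: print(q['bbox'],q['confidence'])
s=snapshot('scene');cv2.imwrite('pics/g2.png',cv2.resize(s['image'][175:260,225:375,::-1],None,fx=5,fy=5))"
```

```text
clock: 5.2
tool_pos: [0.5722, -0.0119, 0.2012]
orientation: [-89.9, 0.0, 81.0]
force: [-1.1, -0.2, -0.1]
opening: 0.0365
t 5.2 tcp case mm [ 59.5  -0.6 201.2] z 0.2012 rpy [-8.994e+01  3.000e-02  8.097e+01] F [-1.1 -0.2 -0.1] open mm 36.5
[306.5, 152.2, 21.8, 92.0] 0.82
```

View pics/g.png

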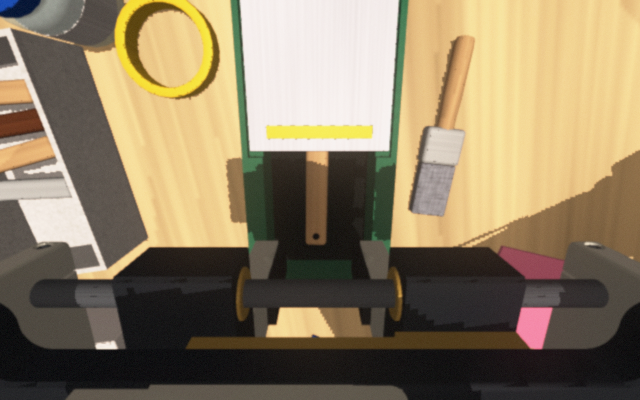

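View pics/g2.png

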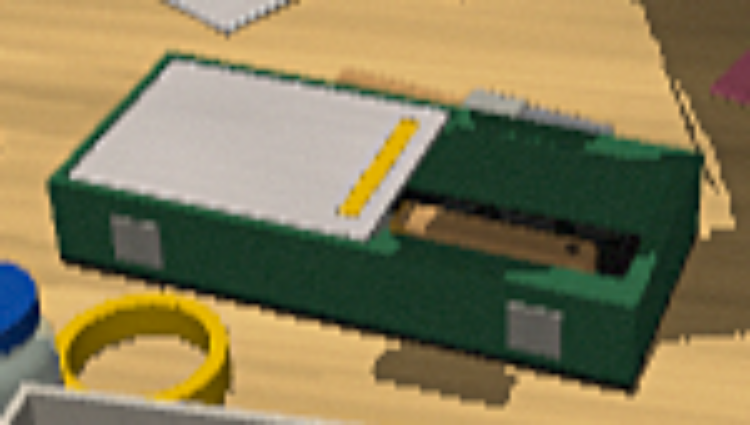

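```bash
python3 -c "
from h import *
import pickle
s,c,k=pickle.load(open('g.pkl','rb'))
m=k[0]['mask']
for v in (160,180,200,220,235,243):
    u=np.flatnonzero(m[v]); a=back([[u[0]-.5,v],[u[-1]+.5,v]],s,c,.032); print(v,u[0],u[-1],[(w2case(q)*1e3).round(1)[:2] for q in a])
print('rim', [(w2case(q)*1e3).round(1) for q in back([[248.5,156],[390.5,150],[237,150],[403,150],[268,150],[372,150]],s,c,.06)])
im=s['image'][130:270,230:410,::-1].copy(); cv2.imwrite('pics/h.png',cv2.resize(im,None,fx=4,fy=4,interpolation=cv2.INTER_CUBIC))
"
```

```text
160 306 326 [array([ 32.8, -15. ]), array([32.8,  7.2])]
180 305 327 [array([ 54.5, -16.4]), array([54.5,  8.4])]
200 307 326 [array([ 77. , -14.5]), array([77. ,  7.5])]
220 306 326 [array([100.4, -15.9]), array([100.4,   7.7])]
235 306 325 [array([118.6, -16.1]), array([118.6,   6.7])]
243 307 323 [array([128.6, -15.1]), array([128.6,   4.4])]
rim [array([ 24.4, -68.8,  60. ]), array([18.7, 67.8, 60. ]), array([ 18.6, -79.4,  60. ]), array([18.7, 79.8, 60. ]), array([ 18.6, -49.7,  60. ]), array([18.7, 50. , 60. ])]
```

View pics/h.png

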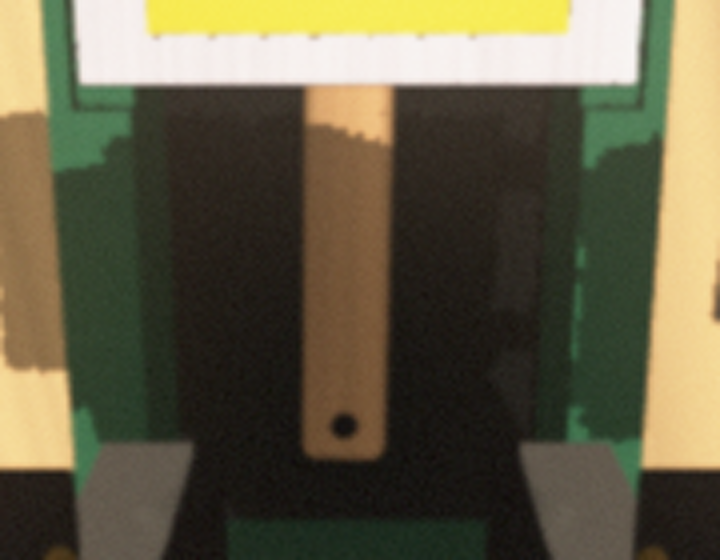

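```bash
python3 -m pendant '[[[0.8,2.5,-0.2,0,0,0,0.42],[0.8,2.5,-0.15,0,0,0,0.42],[0,2.5,0,0,0,0,0.42],[0,2,0,0,0,0,0.42],[0,2,0,0,0,0,0.42],[0,0,0,0,0,0,0.42],[0,0,0,0,0,0,0.42]]]'; python3 -c "
from h import *
to((.076,-.004,.010))
s=snapshot('wrist');cv2.imwrite('pics/i.png',s['image'][:,:,::-1])"
```

```text
clock: 5.93
tool_pos: [0.5777, 0.002, 0.0858]
orientation: [-89.9, 0.1, 80.9]
force: [-0.3, -0.7, 0.6]
opening: 0.0366
t 5.93 tcp case mm [74.1 -3.9 85.8] z 0.0858 rpy [-89.86   0.09  80.87] F [-0.3 -0.7  0.6] open mm 36.6
delta tool cm [ 0.2   7.58 -0.03]
tool x yaw rel case -0.03 pitch up -0.09
```

View pics/i.png

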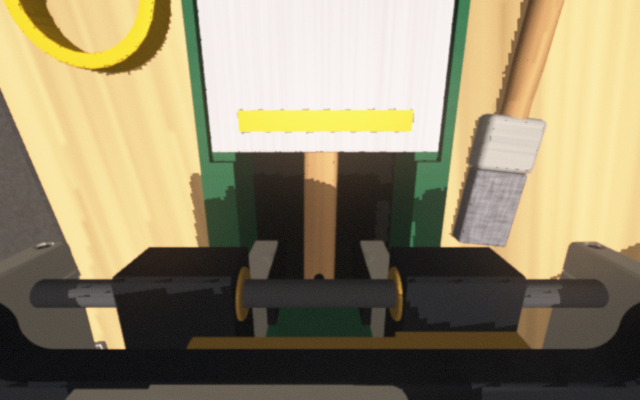

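```bash
python3 -m pendant '[[[0.2,1,0,0,0,0,0.42],[0,1.2,0,0,0,0,0.42],[0,1.2,0,0,0,0,0.42],[0,1.2,0,0,0,0,0.42],[0,1,0,0,0,0,0.42],[0,0.7,0,0,0,0,0.42],[0,0.4,0,0,0,0,0.42],[0,0.3,0,0,0,0,0.42],[0,0.2,0,0,0,0,0.42],[0,0,0,0,0,0,0.42],[0,0,0,0,0,0,0.42]]]'; python3 -c "
from h import *
to((.076,-.004,.010))"
```

```text
clock: 6.9
tool_pos: [0.579, 0.0048, 0.0149]
orientation: [-90.0, -0.0, 80.9]
force: [0.6, 0.8, -0.4]
opening: 0.0368
t 6.9 tcp case mm [77.1 -4.7 14.9] z 0.0149 rpy [-9.003e+01 -1.000e-02  8.090e+01] F [ 0.6  0.8 -0.4] open mm 36.8
delta tool cm [-0.11  0.49  0.07]
tool x yaw rel case 0.0 pitch up 0.01
```

```bash
python3 -m pendant '[[[0,0.2,0,0,0,0,0.42],[0,0.2,0,0,0,0,0.42],[0,0.1,0,0,0,0,0.42],[0,0,0,0,0,0,0.42],[0,0,0,0,0,0,0.2],[0,0,0,0,0,0,0.1],[0,0,0,0,0,0,0.1],[0,0,0,0,0,0,0.1],[0,0,0,0,0,0,0.1],[0,0,0,0,0,0,0],[0,0,0,0,0,0,0],[0,0,0,0,0,0,0]]]'; python3 -c "
from h import *
to((.076,-.004,.010))"
```

```text
clock: 7.9
tool_pos: [0.5787, 0.0048, 0.0096]
orientation: [-90.0, 0.0, 80.9]
force: [-0.4, -0.6, 1.3]
opening: 0.024
t 7.9 tcp case mm [77.  -4.4  9.6] z 0.0096 rpy [-89.99   0.    80.9 ] F [-0.4 -0.6  1.3] open mm 24.0
delta tool cm [-0.1  -0.04  0.04]
tool x yaw rel case 0.0 pitch up -0.0
```

```bash
python3 -m pendant '[[[0,-0.2,0,0,0,0,0],[0,-0.2,0,0,0,0,0],[0.3,0,0,0,0,0,0],[0.4,0,0,0,0,0,0],[0.4,0,0,0,0,0,0],[0.4,0,0,0,0,0,0],[0.4,0,0,0,0,0,0],[0.4,0,0,0,0,0,0],[0,0,0,0,0,0,0],[0,0,0,0,0,0,0]]]'; python3 -c "
from h import *
o,R=st()
s=snapshot('wrist');cv2.imwrite('pics/j.png',s['image'][:,:,::-1])
s=snapshot('scene');cv2.imwrite('pics/j2.png',cv2.resize(s['image'][150:260,225:375,::-1],None,fx=5,fy=5))"
```

```text
clock: 8.73
tool_pos: [0.5824, 0.0278, 0.0135]
orientation: [-90.0, 0.0, 80.9]
force: [0.2, -0.3, -1.3]
opening: 0.0239
t 8.73 tcp case mm [100.4  -4.4  13.5] z 0.0135 rpy [-90.     0.    80.93] F [ 0.2 -0.3 -1.3] open mm 23.9
```

View pics/j2.png

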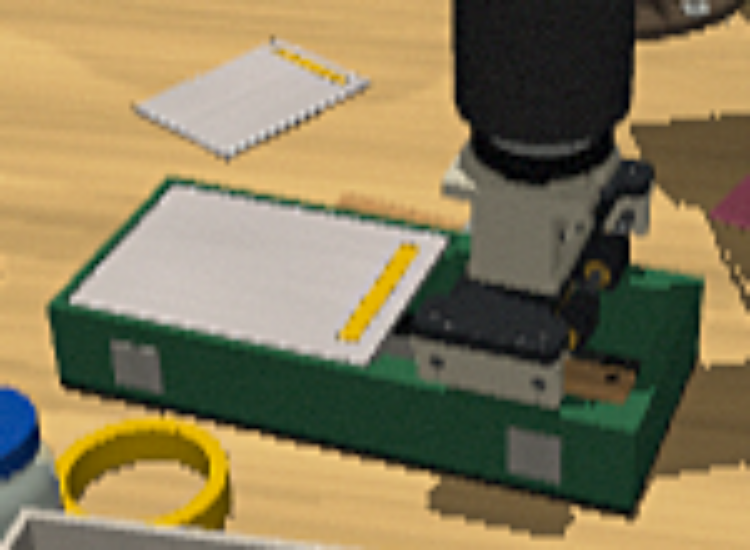

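View pics/j.png

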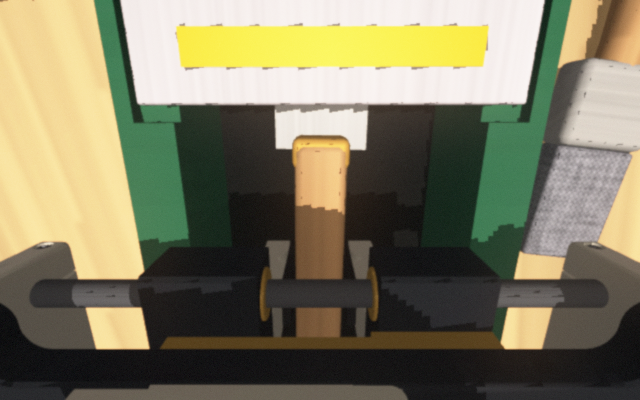

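```bash
python3 -m pendant '[[[0,-0.34,0,0,0,-1,0],[-0.01,-0.68,0,0,0,-2,0],[-0.01,-0.68,0,0,0,-2,0],[-0.01,-0.68,0,0,0,-2,0],[-0.01,-0.68,0,0,0,-2,0],[0,-0.34,0,0,0,-1,0],[0,0,0,0,0,0,0],[0,0,0,0,0,0,0]]]'; python3 -c "
from h import *
to((.1,-.004,.06))
s=snapshot('wrist');cv2.imwrite('pics/k.png',s['image'][:,:,::-1])
s=snapshot('scene');cv2.imwrite('pics/k2.png',cv2.resize(s['image'][150:260,225:375,::-1],None,fx=5,fy=5))"
```

```text
clock: 9.5
tool_pos: [0.582, 0.024, 0.0476]
orientation: [-90.0, -10.0, 80.8]
force: [0.4, -0.3, -1.5]
opening: 0.0238
t 9.5 tcp case mm [96.6 -4.6 47.6] z 0.0476 rpy [-90.02  -9.98  80.83] F [ 0.4 -0.3 -1.5] open mm 23.8
delta tool cm [ 0.55 -1.17  0.06]
tool x yaw rel case -0.07 pitch up 9.98
```

View pics/k2.png

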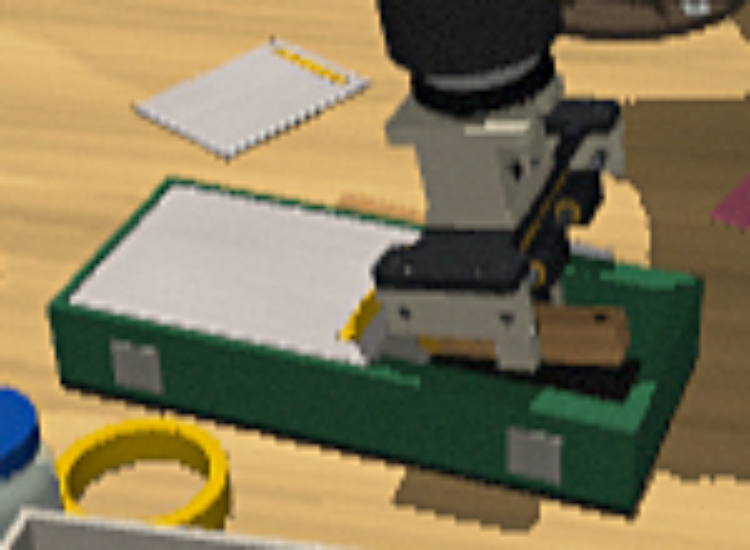

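View pics/k.png

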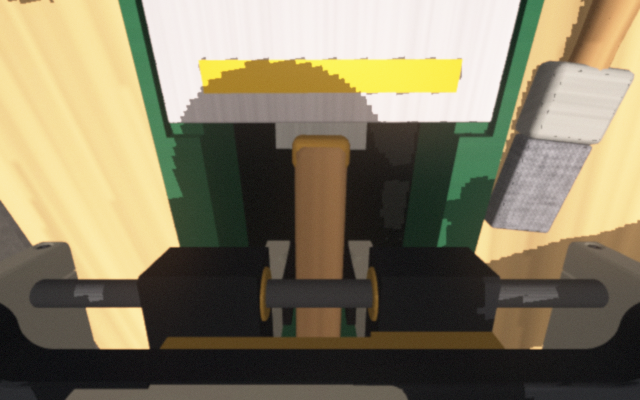

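```bash
python3 -m pendant '[[[0,-0.34,0,0,0,-1,0],[-0.01,-0.68,0,0,0,-2,0],[0,-0.34,0,0,0,-1,0],[0.3,0,0,0,0,0,0],[0.5,0,0,0,0,0,0],[0.5,0,0,0,0,0,0],[0,0,0,0,0,0,0],[0,0,0,0,0,0,0]]]'; python3 -c "
from h import *
to((.1,-.004,.06))
s=snapshot('wrist');cv2.imwrite('pics/l.png',s['image'][:,:,::-1])
s=snapshot('scene');cv2.imwrite('pics/l2.png',cv2.resize(s['image'][150:260,225:375,::-1],None,fx=5,fy=5))"
```

```text
clock: 10.27
tool_pos: [0.5833, 0.0353, 0.0636]
orientation: [-90.0, -14.0, 81.0]
force: [0.2, -0.3, -1.7]
opening: 0.0236
t 10.27 tcp case mm [107.9  -4.1  63.6] z 0.0636 rpy [-89.98 -13.97  80.98] F [ 0.2 -0.3 -1.7] open mm 23.6
delta tool cm [-0.85  0.16  0.01]
tool x yaw rel case 0.08 pitch up 13.97
```

View pics/l2.png

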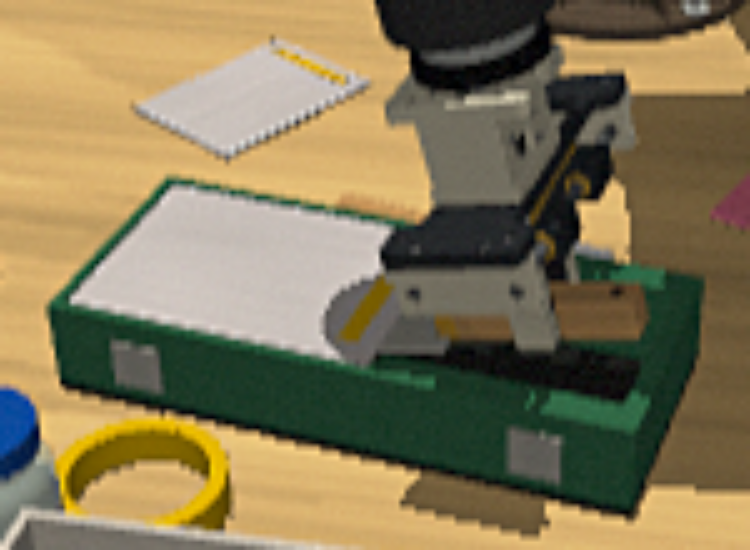

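View pics/l.png

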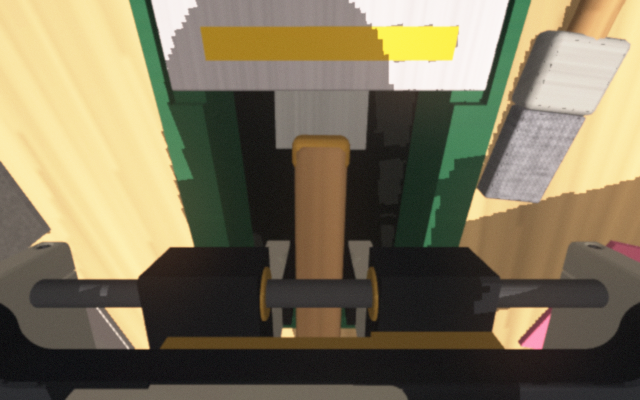

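```bash
python3 -m pendant '[[[0.5,0,0,0,0,0,0],[0.7,0,0,0,0,0,0],[0.8,0,0,0,0,0,0],[0.8,0,0,0,0,0,0],[0.8,0,0,0,0,0,0],[0.8,0,0,0,0,0,0],[0.8,0,0,0,0,0,0],[0.6,0,0,0,0,0,0],[0,0,0,0,0,0,0]]]'; python3 -c "
from h import *
to((.1,-.004,.06))
s=snapshot('wrist');cv2.imwrite('pics/m.png',s['image'][:,:,::-1])
s=snapshot('scene');cv2.imwrite('pics/m2.png',cv2.resize(s['image'][150:260,225:375,::-1],None,fx=5,fy=5))"
```

```text
clock: 11.12
tool_pos: [0.5928, 0.0913, 0.0784]
orientation: [-90.0, -14.0, 81.0]
force: [-0.3, -0.6, -2.0]
opening: 0.0236
t 11.12 tcp case mm [164.7  -4.6  78.4] z 0.0784 rpy [-90.04 -14.02  80.98] F [-0.3 -0.6 -2. ] open mm 23.6
delta tool cm [-6.72  0.21  0.07]
tool x yaw rel case 0.08 pitch up 14.02
```

View pics/m2.png

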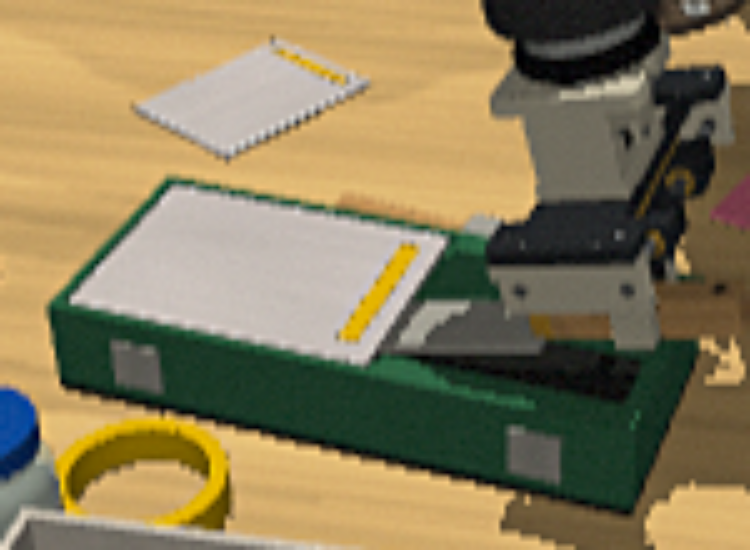

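View pics/m.png

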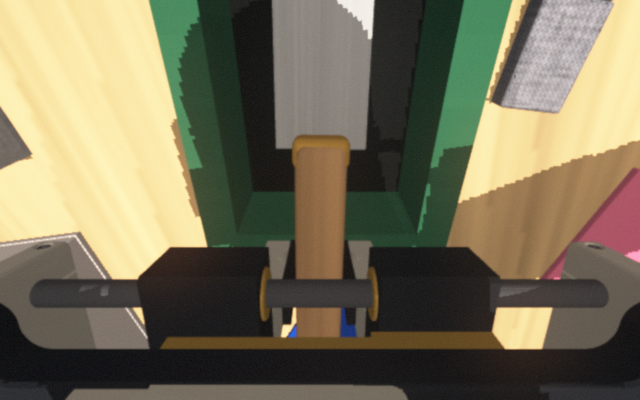

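```bash
python3 -m pendant '[[[0.5,0,0,0,0,0,0],[0.8,0,0,0,0,0,0],[1,0,0,0,0,0,0],[1,0,0,0,0,0,0],[1,0,0,0,0,0,0],[1,0,0,0,0,0,0],[1,0,0,0,0,0,0],[0.8,0,0,0,0,0,0],[0.6,0,0,0,0,0,0],[0,0,0,0,0,0,0]]]'; python3 -c "
from h import *
to((.1,-.004,.06))
s=snapshot('wrist');cv2.imwrite('pics/n.png',s['image'][:,:,::-1])
s=snapshot('scene');cv2.imwrite('pics/n2.png',cv2.resize(s['image'][140:260,225:385,::-1],None,fx=5,fy=5))"
```

```text
clock: 12.05
tool_pos: [0.6045, 0.1651, 0.0969]
orientation: [-90.0, -14.0, 81.0]
force: [1.0, 0.0, -1.4]
opening: 0.0237
t 12.05 tcp case mm [239.4  -4.5  96.9] z 0.0969 rpy [-90.03 -14.02  80.97] F [ 1.   0.  -1.4] open mm 23.7
delta tool cm [-14.42   0.2    0.07]
tool x yaw rel case 0.07 pitch up 14.02
```

View pics/n2.png

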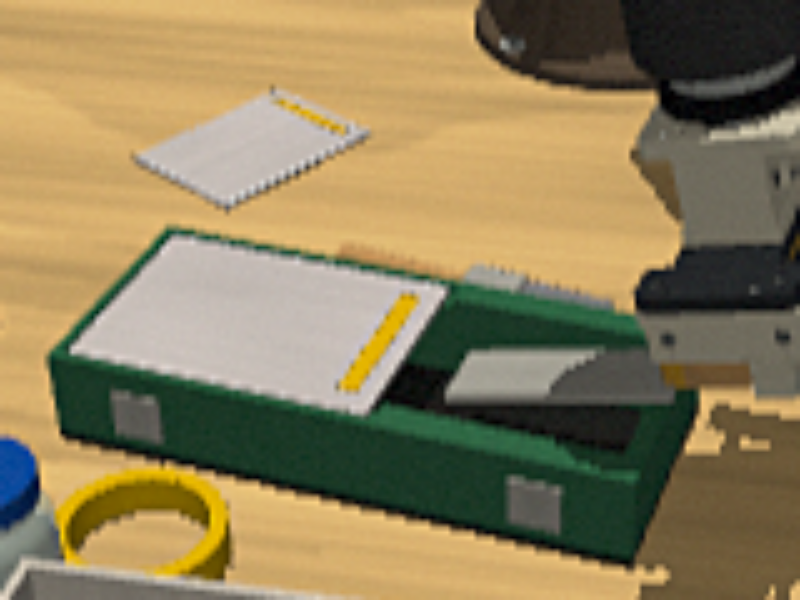

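View pics/n.png

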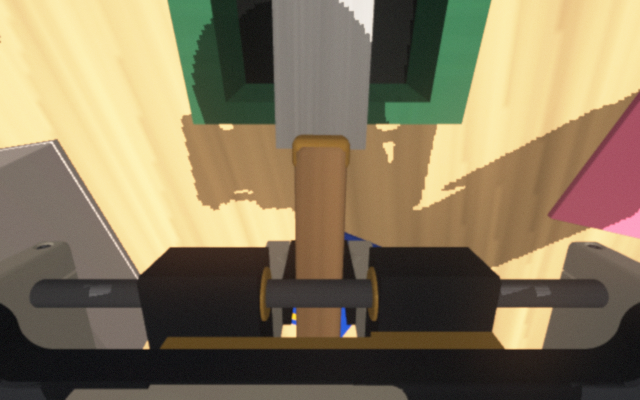

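```bash
python3 -m pendant '[[[0.3,-1,0,0,0,0,0],[0.4,-1.5,0,0,0,0,0],[0.48,-1.94,0,0,0,0,0],[0.48,-1.94,0,0,0,0,0],[0.48,-1.94,0,0,0,0,0],[0.48,-1.94,0,0,0,0,0],[0.4,-1.5,0,0,0,0,0],[0.3,-1,0,0,0,0,0],[0.15,-0.5,0,0,0,0,0],[0,0,0,0,0,0,0],[0,0,0,0,0,0,0],[0,0,0,0,0,0,0]]]'; python3 -c "
from h import *
to((.1,-.004,.06))
print(ctrl.get_obs()['qvel'].round(2))
s=snapshot('wrist');cv2.imwrite('pics/o.png',s['image'][:,:,::-1])
s=snapshot('side');cv2.imwrite('pics/o3.png',s['image'][:,:,::-1])
s=snapshot('scene');cv2.imwrite('pics/o2.png',s['image'][:,:,::-1])"
```

```text
clock: 13.15
tool_pos: [0.6039, 0.1651, 0.2323]
orientation: [-89.9, -14.0, 80.9]
force: [-0.4, 0.5, -1.3]
opening: 0.024
t 13.15 tcp case mm [239.3  -3.9 232.3] z 0.2323 rpy [-89.89 -13.95  80.86] F [-0.4  0.5 -1.3] open mm 24.0
delta tool cm [-17.67  13.36  -0.05]
tool x yaw rel case -0.04 pitch up 13.95
[ 0.01  0.51  0.04  0.08 -0.01  0.09]
```

View pics/o2.png

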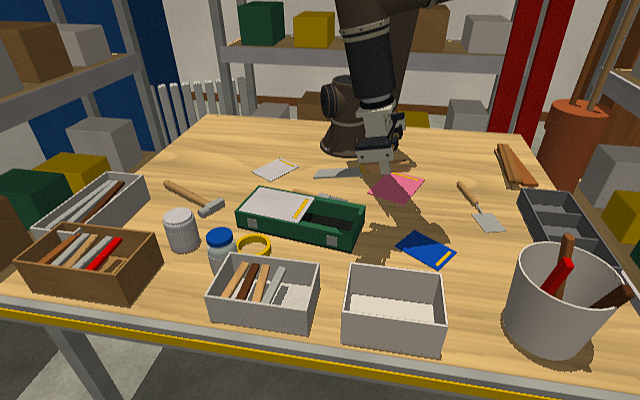

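View pics/o3.png

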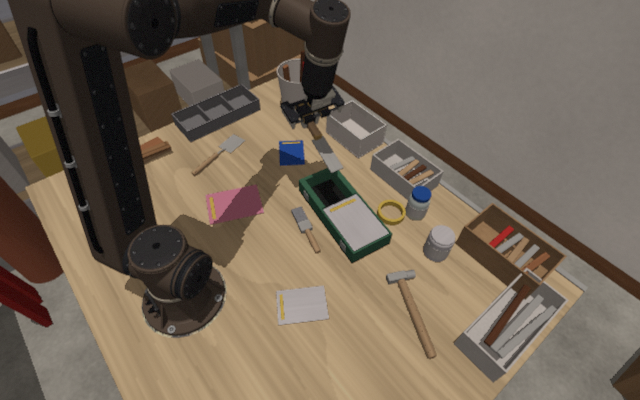

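View pics/o.png

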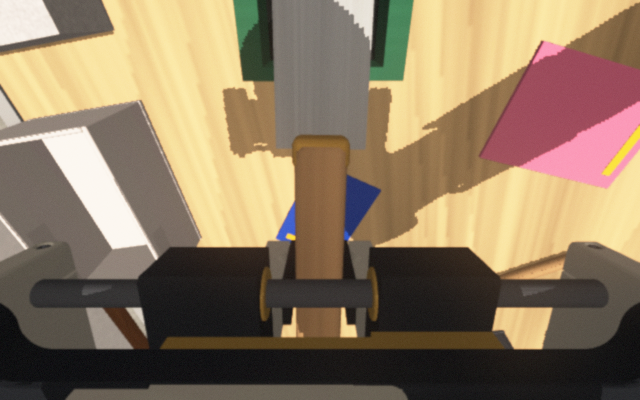

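```bash
python3 -m pendant '[[[0,0,0,0,0,0,0],[0,0,0,0,0,0,0],[0,0,0,0,0,0,0],[0,0,0,0,0,0,0]]]'; python3 -c "
from h import *
o=ctrl.get_obs(); R=rot(o['orientation'])
print(o['qvel'].round(2))
T=[o['tool_pos']+R@np.array([-.195,-.0,w]) for w in(-.0225,.0225)]
for n in('scene','side'):
    s=snapshot(n); c=cam(s); im=s['image'][:,:,::-1].copy(); P=proj(np.array(T),s,c); print(n,P.round(1),'tip z',T[0][2])
    for p in P: cv2.circle(im,tuple((p*16).astype(int)),24,(0,0,255),-1,cv2.LINE_AA,4)
    cv2.imwrite(f'pics/p_{n}.png',cv2.resize(im[140:270,225:425] if n=='scene' else im[90:260,260:420],None,fx=3.5,fy=3.5,interpolation=cv2.INTER_CUBIC))"
```

```text
clock: 13.63
tool_pos: [0.6045, 0.1653, 0.2334]
orientation: [-90.0, -14.0, 80.9]
force: [0.4, -0.4, -1.0]
opening: 0.0238
[ 0.07 -0.15  0.06  0.11 -0.06 -0.03]
scene [[313.  177.6]
 [318.9 169.6]] tip z 0.18628586127299
side [[344.7 166.6]
 [332.7 171.7]] tip z 0.18628586127299
```

View pics/p_scene.png

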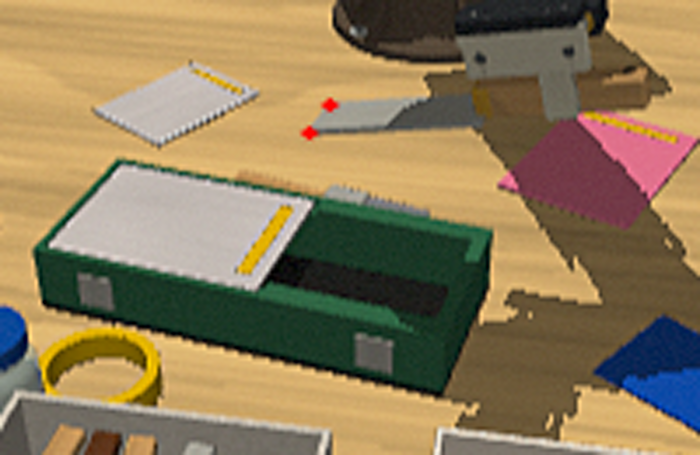

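View pics/p_side.png

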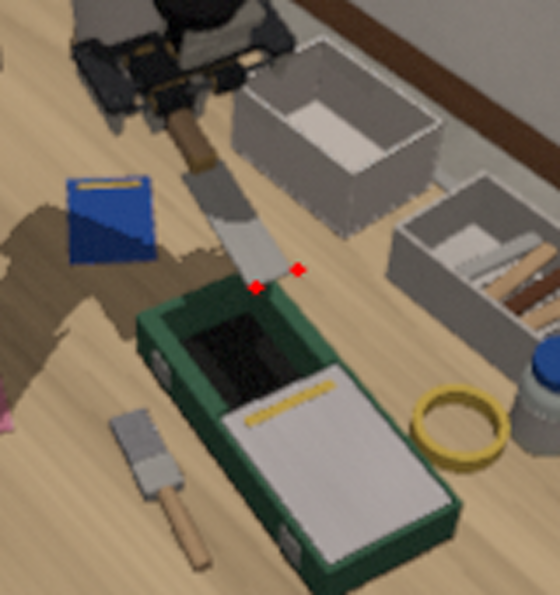

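The predicted blade-tip dots (z ≈ 0.186 m) match the blade tip in both views. The cover is level and the bystanders haven't moved, so I'm handing in.

```bash
python3 -c "
from plant import ctrl
print(ctrl.close_job())"
```

```text
the job is handed in; nothing more can be done
None
```

The cover plate is seated and the knife is out of the case. I handed the job in at about 13.7 s with the knife still gripped and held at rest in the air; no verdict was reported.

- **Cover:** I chose the large white plate in the case, not the blue, pink or smaller white ones. I pressed its raised edge with the shut fingers until it stopped at z = 60.2 mm with about 19 N. That matches the given seated height of 60 mm. Pictures taken after the press, during the pull and at the end all show it flush.
- **Knife:** I gripped it by the handle (opening 24 mm). I slid it 23 mm toward the free end, tilted it 14° handle up, drew it out along its own axis and lifted it. Its weight stayed steady at 1–2 N, so nothing snagged.
- **Last checks:** The lowest part, the blade tip, is at about z = 0.186 m, roughly 12 cm above the case top. The computed tip position matched the blade in both fixed cameras. The brush, tape and other things look unmoved.
- **Disagreements:** While the edge was going down I read only 2–3 N, against the stated 6–10 N. The pictures and the firm stop at 60 mm still showed it fully seated. The fitted case outline was off by about 2 pixels in the fixed cameras, with no effect on the job.

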